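# Click the cup warmer's dial to the cup's plate and start it

## Task

Warm the espresso cup where it stands: with a fingertip laid gently on the cup warmer's big knurled dial, turn the dial until its pointer clicks in at the long mark on the side of the plate that carries the espresso cup (left or right), and only then press the start button behind the dial fully down and let it go. Do all of it by touch: do not pinch, lift or shift anything, and leave the cup, the honey jar and everything else where they stand.

Things in the scene. Friction and masses are not known exactly. Their poses are not given: they have to be found in the camera images.
- warmer: Two-plate cup warmer, grey plastic, fixed, 344 mm wide (y), 166 mm deep (x). Origin: on the worktop under the dial's axis; x to its back (to the start button), y to its left, z up. A round steel plate (90 mm across, top 24 mm above the worktop) lies 122 mm left (+y) of the dial's axis, another 122 mm right (-y). A round turret 130 mm across, 35 mm high, carries the dial.
- dial_axis (a point): Centre of the dial's flat top, on its vertical axis, 50.5 mm above the worktop. The dial: black disc 104 mm across, 10 mm thick, ribbed on rim and outer top band, with a white pointer line. Too wide to pinch: a fingertip pressed on its top about 35 mm from the axis and moved in an arc about the axis drags it round by friction.
- dial (a joint): Angle of the dial (rad). 0: pointer toward the warmer's +x (back); positive anticlockwise from above (to the left plate). Clicks at 0, +-0.785, +-1.571, +-2.356, stops just beyond; released between two it snaps to the nearer (0.05 N m passes a click). Long mark at the left plate: +1.571, at the right plate: -1.571. Starts at -0.785, 0 or +0.785.
- pointer_tip (a point): Outer end of the dial's pointer line, on the dial's top, 48 mm from its axis; turns with the dial.
- mark_left (a point): Middle of the long, wide mark (9 x 4.5 mm) on the turret's rim, beside the left plate, 58 mm from the dial's axis, 35 mm above the worktop. The other clicks have short thin marks.
- mark_right (a point): Middle of the long, wide mark on the turret's rim beside the right plate, likewise.
- start_top (a point): Centre of the top of the start button: white, round, 22 mm across, in a black collar, behind the dial, 84 mm from its axis along the warmer's +x; top about 42.5 mm above the worktop. Pressed straight down.
- start (a joint): Travel of the start button (m): 0 up, 0.005 fully down; springs back. About 1 N to start it, 4 N fully down.
- cup_center (a point): Centre of the bowl of the small striped white espresso cup (63 mm across, 49 mm high, loose, ear toward the warmer's front), half-way up; it stands on the left or the right plate, changing from run to run.
- honey_center (a point): Centre, half-way up, of the honey jar (59 mm across, 85 mm high, green lid, loose), which stands on the other plate.
- sugar: Blue sugar jar with a wooden lid, 70 mm across, 105 mm high, loose, behind the warmer; origin under its centre.
- creamer: Printed creamer tub, 72 mm across, 71 mm high, loose, right of the warmer; origin under its centre.
- capsule: Silver coffee capsule, 37 mm across, 22 mm high, loose, right of the warmer; origin under its centre.
- spice: Spice jar with a white cap, 44 mm across, 101 mm high, loose, left of the warmer; origin under its centre.
- spoon: Teaspoon, 132 mm long, loose, lying left of the warmer; origin under its middle.
- dial_float (a joint): How far the dial is pressed down (m): 0 up, 0.005 at its bottom stop. The dial floats on a spring: 2 N to start sinking, then 1.5 N per mm, so 3 mm (6.5 N) is ample to turn it; it is not to be pressed with more than 40 N.
Mind the look-alikes: they are no part of the job. Leave any orange look-alike of the part that bears cup_center alone.

How it is judged:
On the way, in this order (a step that is already met when the one before it is completed fails the run):
1. the dial stands at the long mark beside the cup's plate (((y of cup_center in the frame of warmer above 0.06 m and value of joint dial between 1.37 and 1.77 rad) or (y of cup_center in the frame of warmer below -0.06 m and value of joint dial between -1.77 and -1.37 rad)) and velocity of joint dial between -0.3 and 0.3 rad/s), for 0.2 s.
2. the start button is pressed down, the dial still at that mark (((y of cup_center in the frame of warmer above 0.06 m and value of joint dial between 1.37 and 1.77 rad) or (y of cup_center in the frame of warmer below -0.06 m and value of joint dial between -1.77 and -1.37 rad)) and value of joint start above 0.0035 m).
At the end, for the whole second after the job is handed in: the dial rests within 0.2 rad (11 degrees) of the long mark on the side of the espresso cup's plate, dial and button are let go and sprung up (within 1 mm), and the cup, jar and other loose things are within 20 mm of where they stood (all of step 1 and value of joint each of start, dial_float below 0.001 m and distance of each of cup_center, honey_center, sugar, creamer, capsule, spice, spoon from where it was at the start of the episode below 0.02 m); the robot touches nothing.
It fails at once if the start button is pressed while the dial is not at the mark of the cup's plate (value of joint start above 0.0035 m and not ((y of cup_center in the frame of warmer above 0.06 m and value of joint dial between 1.37 and 1.77 rad) or (y of cup_center in the frame of warmer below -0.06 m and value of joint dial between -1.77 and -1.37 rad))).
It fails at once if the cup or the honey jar is lifted, tipped or shoved (10 mm up, 20 degrees, 25 mm) (height (world z) of cup_center above 0.0588 m or height (world z) of honey_center above 0.0768 m or angle between any of cup_center, honey_center's own z axis and vertical above 0.35 rad or distance of any of cup_center, honey_center from where it was at the start of the episode above 0.025 m).
It fails at once if another loose thing is moved by more than 25 mm (distance of any of sugar, creamer, capsule, spice, spoon from where it was at the start of the episode above 0.025 m).
It fails at once if the dial is pressed or squeezed with more than 40 N (contact force between the fingers and dial_float above 40 N).
It also fails if it takes over 45 s, if anything falls off the work surface, if the arm or the gripper's body presses on something with over 40 N, if the wrist force passes 120 N, or if a joint passes its speed limit or range.

## Robot

A 6-joint arm with a two-finger parallel gripper is mounted at the origin on a cart in front of the work surface, level with it; the furniture and walls round the work are solid. World frame = base frame: x ahead of the robot, y to its left, z up, the work surface at z = 0. Lengths are in m, angles in rad, forces in N, time in s.
With the tool pointing down it reaches from about 0.25 to 0.725 m from the base axis. Payload 4 kg.
Tool frame: the origin (TCP) lies midway between the tips of the shut fingers; the grasp point (between the pads) lies 19 mm behind it (bot.grip_point_offset is the distance from the TCP to the grasp point, in m); z points along the fingers, y is the line along which they close (so a half turn about z gives the same grasp; the last joint's range is limited). The gripper opens to 85 mm and grips with 20 to 120 N. Pads are 22 mm wide; open, the fingers measure 114 mm over their backs; the gripper's body (76 mm by 85 mm) begins 54 mm behind the grasp point. The pads swing forward as they close: fully open they stand 13 mm farther back than shut.
Start: joints at [-1.264, 0.241, 0.005, 1.335, 0, 1.571], TCP at [0.151, -0.477, 0.199] pointing down, gripper open.
Joint ranges: [-2.72, 2.72], [-1.05, 1.87], [-1.09, 1.28], [-1.99, 2.15], [-1.42, 1.44], [-3.14, 3.14]. Speed limits (rad/s): [2.79, 2.79, 3.14, 3.14, 3.14, 3.14].

## Interface

Orientations are given as a unit quaternion [x, y, z, w].
In Python, from workcell import bot gives the robot as it stands.
- The arm moves only by the tool step_arm, never from a script. Its argument "targets" is text: rows parted by semicolons, each of 7 numbers parted by spaces: the opening, from -1 (shut) to 1 (fully open), so that 0 is half open, then the shift along the world's x, y, z normalised to -1 to 1, where 1 is 0.5 m, then the turn, a rotation vector about the world's x, y, z normalised to -1 to 1, where 1 is pi/4 rad. In form: gripper x y z wx wy wz; .... A call has 1 to 10 rows; each row is the pose to reach, as a shift and turn from the pose commanded when the call began; what a row does not reach only later rows make up. A row lasts 1/12 s, in which the tool goes at most 41.7 mm and 7.16 degrees, less where a joint would pass 70% of its speed; a pose out of reach is approached as far as the arm can. A call with a number of a shift or a turn outside -1 to 1 is refused whole. A call with a gripper value outside its range is refused whole. The fingers move at their own pace and stop on an object; the grip force is fixed at half the most. Time passes only in rows, so rows that repeat a pose let the fingers close. It gives the time, the measured TCP pose, the force, the opening and the grip force at its end, in the units of the state.
- bot.get_obs(): the state, without advancing time (a new reading comes with each control period).
- bot.camera(name): name is "side" or "top"; returns the picture (400x640x3 uint8, red, green, blue); there is no depth.
- bot.camera_info(name): a dict with "vertical_fov" (degrees; the focal length in pixels is half the picture's height over the tangent of half this angle, whatever the lens; pixels are square), "cx", "cy" (the principal point, pixels), "pose" (4x4, takes a point from camera to world coordinates). Camera axes: x right, y up, looking along -z (the intrinsics and any distortion apply to the point x, -y, -z); pixel columns grow to the right and rows downward; lengths in m; the calibration is good to about 2 mm. A picture is of the moment at which its call begins. camera_info takes no time and is no camera call.
- bot.job_done(): hands the job in; it is judged then, once.
The state is a dict: "clock": time; "joint_pos": joint angles; "joint_vel": joint speeds; "tau": joint torques, N m; "eef_pos": TCP position; "tool_rot": TCP orientation; "ft_force": force on the tool from outside, world axes, zero at the start; "ft_torque": the same for the moment, N m; "grip_width": finger opening in m; "grasp_force": force on a finger pad.
Only numpy, scipy, OpenCV 4.12 (cv2) and the standard library are available. Lean on these libraries where they do the work, as an engineer would, in place of code of your own. Each camera call takes 0.05 s, during which the arm holds its last target. There are 200 camera calls.

## Working session

There is one attempt and no reset: what is moved stays moved. The work goes in short steps, Python scripts to look and compute and a tool call to move; the robot and the scene stay as the last step left them, time stands still between calls to the robot, and variables do not carry over. Pictures are saved under pics/ and viewed, at most 10 in all, crops included, and the job is handed in when it is done.

Besides the shell and the picture viewer there is one more tool, called as name(argument=value, ...) on one line, values as JSON. step_arm: Moves the arm, as the interface text tells. Scaled input: -1 to 1 covers 0.5 m each way for a shift and pi/4 rad each way for a turn. Its arguments: {"type":"object","properties":{"targets":{"type":"string"}},"required":["targets"]}

```bash
mkdir -p pics; python3 - <<'E'
from workcell import bot
import cv2
for n in("top","side"):
    im=bot.camera(n);cv2.imwrite(f"pics/{n}0.png",im[:,:,::-1])
    i=bot.camera_info(n);print(n,i)
o=bot.get_obs();print(o)
E
```

```text
top {'vertical_fov': 54.253727221075955, 'cx': 317.6598247115808, 'cy': 194.4498752723529, 'pose': array([[ 0.02854664,  0.99617407, -0.08259724,  0.45752701],
       [-0.99931678,  0.0303817 ,  0.02104582,  0.03049479],
       [ 0.02347475,  0.08194002,  0.99636076,  1.16455155],
       [ 0.        ,  0.        ,  0.        ,  1.        ]])}
side {'vertical_fov': 54.08803276724282, 'cx': 326.5626704014509, 'cy': 206.1317342788422, 'pose': array([[ 0.96297721,  0.10480525, -0.24837624,  0.24655517],
       [-0.26936128,  0.41141163, -0.87073818, -1.02373084],
       [ 0.01092694,  0.90540396,  0.42441049,  0.58976027],
       [ 0.        ,  0.        ,  0.        ,  1.        ]])}
{'clock': 0.1, 'joint_pos': array([-1.26400467e+00,  2.41378669e-01,  3.87404263e-03,  1.33520575e+00,
        6.58472135e-06,  1.57079301e+00]), 'joint_vel': array([ 0.00045536, -0.00151788,  0.00156277, -0.00075005,  0.00110679,
       -0.00093703]), 'tau': array([-2.21836638e-05, -3.73137975e+01,  2.53010076e+01,  1.08374428e-02,
        3.79890560e-05, -3.14599610e-06]), 'eef_pos': array([ 0.15081498, -0.47605974,  0.19848731]), 'tool_rot': array([ 9.88257206e-01,  1.52796528e-01, -1.42973135e-04, -9.46289581e-04]), 'ft_force': array([-0.33556951,  0.00445149,  0.0693215 ]), 'ft_torque': array([ 0.03506109, -0.01649901, -0.03650399]), 'grasp_force': 0.0, 'grip_width': 0.08586751186559916}
```

View pics/top0.png

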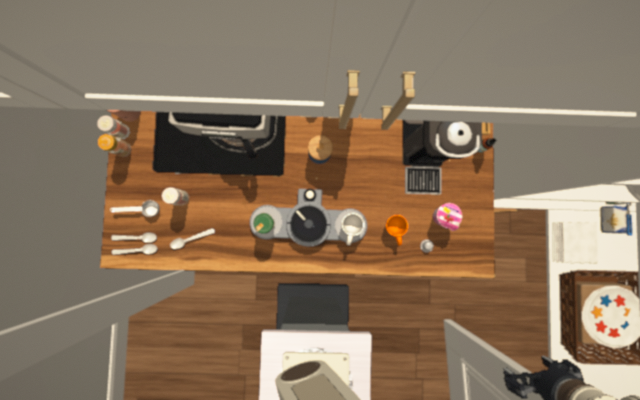

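View pics/side0.png

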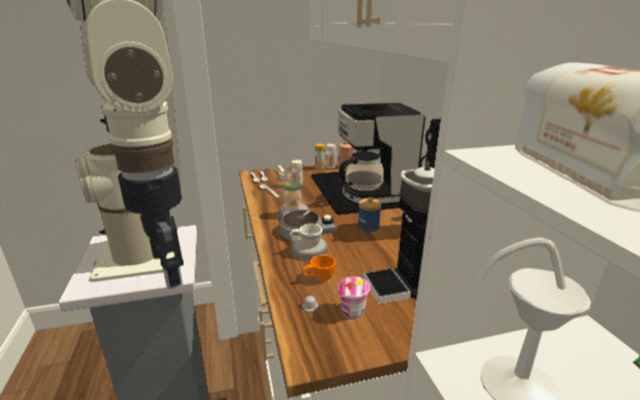

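The top view shows the white cup at (350,225) on the right plate, the honey jar (green lid) at (264,223) on the left plate, and the dial at (309,224) with the button at (310,195). The orange cup at (397,228) stands on the worktop. It is the look-alike, because the cup I want is white and stands on a plate. I'll confirm with a crop.

```bash
python3 - <<'E'
import cv2,numpy as np
t=cv2.imread("pics/top0.png")[180:255,240:415];s=cv2.imread("pics/side0.png")[175:265,265:365]
t=cv2.resize(t,(788,338),interpolation=3);s=cv2.resize(s,(278,250),interpolation=3)
c=np.zeros((590,788,3),np.uint8);c[:338]=t;c[339:589,:278]=s;cv2.imwrite("pics/c.png",c)
E
```

```text
(no output)
```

View pics/c.png

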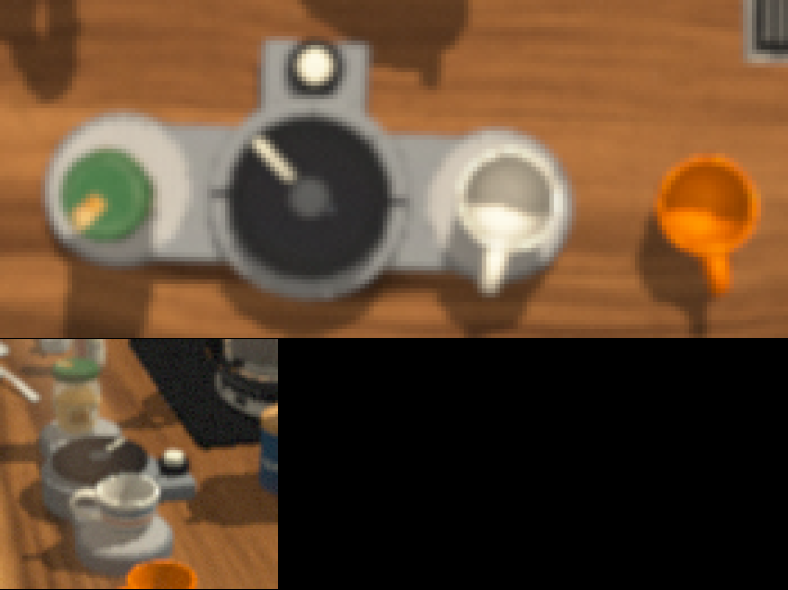

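The crop confirms it. The striped white cup is on the right plate, the dial pointer is at about +0.785 (back-left), and the target is -1.571. Next I'll measure the dial, button, cup and jar.

```bash
cat >h.py <<'E'
import cv2,numpy as np
from workcell import bot
def ray(n,p):
    i=bot.camera_info(n);f=200/np.tan(np.radians(i["vertical_fov"]/2));T=i["pose"]
    d=T[:3,:3]@np.array([(p[0]-i["cx"])/f,-(p[1]-i["cy"])/f,-1]);return T[:3,3],d/np.linalg.norm(d)
def plane(n,p,z):
    o,d=ray(n,p);return o+d*(z-o[2])/d[2]
def tri(a,b):
    o1,d1=ray("top",a);o2,d2=ray("side",b)
    s=np.linalg.lstsq(np.c_[d1,-d2],o2-o1,rcond=None)[0];p,q=o1+s[0]*d1,o2+s[1]*d2
    return (p+q)/2,np.linalg.norm(p-q)
def blob(im,mask,roi):
    x0,y0,x1,y1=roi;m=np.zeros(mask.shape,np.uint8);m[y0:y1,x0:x1]=mask[y0:y1,x0:x1]
    n,l,s,c=cv2.connectedComponentsWithStats(m.astype(np.uint8));k=1+s[1:,4].argmax()
    cs=cv2.findContours((l==k).astype(np.uint8),0,1)[0];e=cv2.fitEllipse(cv2.convexHull(max(cs,key=len)))
    return c[k],e,s[k]
E
python3 - <<'E'
from h import *
t=cv2.imread("pics/top0.png");s=cv2.imread("pics/side0.png")
g=lambda i:cv2.cvtColor(i,6)
dt=blob(t,g(t)<75,(285,203,335,248));ds=blob(s,g(s)<95,(280,205,323,232))
bt=blob(t,g(t)>150,(300,186,320,202));bs=blob(s,g(s)>150,(320,210,335,221))
for r in(dt,ds,bt,bs):print(r)
print("dial",plane("top",dt[1][0],.0505),plane("side",ds[1][0],.0505),tri(dt[1][0],ds[1][0]))
print("btn",plane("top",bt[0],.0425),plane("side",bs[0],.0425),tri(bt[0],bs[0]))
# cup rim & lid by crop pixels
print("cup rim",plane("top",(240+507/4.503,180+198/4.503),.073),"lid",plane("top",(240+107/4.503,180+195/4.503),.109))
for n,p in(("markL",(218,193)),("markR",(397,202))):print(n,plane("top",(240+p[0]/4.503,180+p[1]/4.503),.035))
print("ptr",plane("top",(240+256/4.503,180+141/4.503),.0505))
E
```

```text
(array([308.59598214, 224.47209821]), ((308.16436767578125, 223.91233825683594), (35.52732467651367, 35.6949348449707), 179.6746368408203), array([290, 206,  37,  36, 896], dtype=int32))
(array([296.75095785, 219.        ]), ((287.11834716796875, 220.0296173095703), (21.613109588623047, 62.86082458496094), 83.92022705078125), array([280, 210,  38,  22, 522], dtype=int32))
(array([309.4375    , 194.14583333]), ((309.4422607421875, 194.19117736816406), (7.201044082641602, 7.800002098083496), 157.0777587890625), array([306, 191,   8,   8,  48], dtype=int32))
(array([327.12, 216.44]), ((327.1868896484375, 216.3243865966797), (4.200297832489014, 6.515050411224365), 82.19982147216797), array([324, 215,   7,   4,  25], dtype=int32))
dial [0.46499122 0.03156993 0.0505    ] [0.42060825 0.0170881  0.0505    ] (array([0.4446078 , 0.0349316 , 0.03965253]), np.float64(0.041456709174972524))
btn [0.55070023 0.03052368 0.0425    ] [0.54812086 0.02572996 0.0425    ] (array([0.55025186, 0.03068501, 0.03988687]), np.float64(0.0013648252118764464))
cup rim [ 0.468242   -0.09253566  0.073     ] lid [0.46280151 0.1508627  0.109     ]
markL [0.46648292 0.08855659 0.035     ]
markR [ 0.46402823 -0.02620191  0.035     ]
ptr [0.49986332 0.06488951 0.0505    ]
```

step_arm(targets="-1 0.06 0.095 0 0 0 0.2;-1 0.12 0.19 0 0 0 0.4;-1 0.18 0.285 0 0 0 0.6;-1 0.24 0.38 0 0 0 0.8;-1 0.3 0.475 0 0 0 1;-1 0.3 0.475 0 0 0 1;-1 0.3 0.475 0 0 0 1;-1 0.3 0.475 0 0 0 1;-1 0.3 0.475 0 0 0 1;-1 0.3 0.475 0 0 0 1")

```text
clock: 0.93
eef_pos: [0.3009, -0.2391, 0.1991]
tool_rot: [0.854, 0.52, -0.0, -0.0]
ft_force: [0.6, 0.1, 0.6]
grip_width: 0.0003
grasp_force: 0.0
```

step_arm(targets="-1 0.06 0.095 0 0 0 0.2;-1 0.12 0.19 0 0 0 0.4;-1 0.18 0.285 0 0 0 0.6;-1 0.24 0.38 0 0 0 0.8;-1 0.3 0.475 0 0 0 1;-1 0.3 0.475 0 0 0 1;-1 0.3 0.475 0 0 0 1;-1 0.3 0.475 0 0 0 1;-1 0.3 0.475 0 0 0 1;-1 0.3 0.475 0 0 0 1")

```text
clock: 1.77
eef_pos: [0.4505, -0.0031, 0.1988]
tool_rot: [0.592, 0.806, -0.001, -0.0]
ft_force: [-0.1, -0.5, 0.2]
grip_width: -0.0
grasp_force: 0.0
```

step_arm(targets="-1 0 0 -0.04 0 0 0.15;-1 0 0 -0.08 0 0 0.3;-1 0 0 -0.12 0 0 0.45;-1 0 0 -0.16 0 0 0.6;-1 0 0 -0.2 0 0 0.75;-1 0 0 -0.22 0 0 0.9;-1 0 0 -0.22 0 0 1;-1 0 0 -0.22 0 0 1;-1 0 0 -0.22 0 0 1")

```text
clock: 2.52
eef_pos: [0.4506, -0.0033, 0.0895]
tool_rot: [0.24, 0.971, -0.0, 0.0]
ft_force: [-0.3, 0.9, 0.8]
grip_width: 0.0001
grasp_force: 0.0
```

step_arm(targets="-1 0 0 0 0 0 0.15;-1 0 0 0 0 0 0.3;-1 0 0 0 0 0 0.5;-1 0 0 0 0 0 0.5;-1 0 0 0 0 0 0.5")

```text
clock: 2.93
eef_pos: [0.4514, -0.0025, 0.0901]
tool_rot: [0.044, 0.999, -0.0, 0.001]
ft_force: [0.9, 0.1, 0.2]
grip_width: 0.0003
grasp_force: 0.0
```

```bash
python3 - <<'E'
from h import *
a,b=bot.camera("top")[:,:,::-1],bot.camera("side")[:,:,::-1]
c=np.zeros((600,700,3),np.uint8);c[:300]=cv2.resize(a[180:255,240:415],(700,300),interpolation=3);c[300:]=cv2.resize(b[145:265,225:505],(700,300),interpolation=3)
cv2.imwrite("pics/d.png",c)
o=bot.get_obs();print(o["clock"],o["joint_pos"],o["eef_pos"],o["tool_rot"],o["ft_force"],o["grip_width"])
print(tri((308.6,223.8),(301,218.9)))
E
```

```text
3.0333 [-4.99780056e-03  2.27115548e-01 -3.13421882e-01  1.02907950e+00
 -1.04016608e-04  8.44214032e-02] [ 0.45130076 -0.00229043  0.08987857] [ 4.46947308e-02  9.99000516e-01 -2.85553981e-05  5.91299839e-04] [ 1.15143798 -1.19768571  0.09760172] 0.0002177124050589012
(array([0.46568059, 0.03028352, 0.0420853 ]), np.float64(0.0005637715804571694))
```

View pics/d.png

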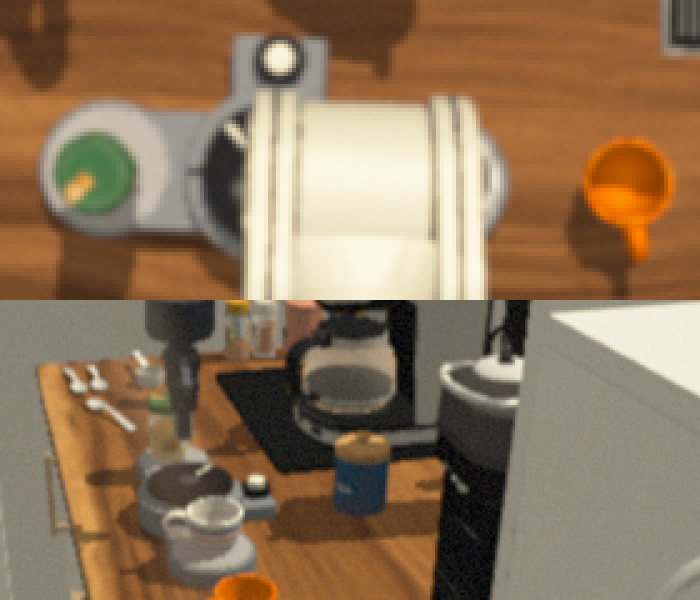

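step_arm(targets="-1 0 0 -0.04 0 0 0;-1 0 0 -0.07 0 0 0;-1 0 0 -0.076 0 0 0;-1 0 0 -0.076 0 0 0;-1 0 0 -0.076 0 0 0")

```text
clock: 3.45
eef_pos: [0.4513, -0.0018, 0.0518]
tool_rot: [0.043, 0.999, -0.0, 0.0]
ft_force: [0.5, 0.3, 0.2]
grip_width: -0.0
grasp_force: 0.0
```

step_arm(targets="-1 0 0 -0.003 0 0 0;-1 0 0 -0.006 0 0 0;-1 0 0 -0.008 0 0 0;-1 0 0 -0.008 0 0 0;-1 0 0 -0.008 0 0 0")

```text
clock: 3.87
eef_pos: [0.4511, -0.0016, 0.0475]
tool_rot: [0.043, 0.999, -0.0, 0.0]
ft_force: [-0.4, -0.4, -0.2]
grip_width: 0.0002
grasp_force: 0.0
```

step_arm(targets="-1 0 0 -0.002 0 0 0;-1 0 0 -0.004 0 0 0;-1 0 0 -0.004 0 0 0;-1 0 0 -0.004 0 0 0")

```text
clock: 4.2
eef_pos: [0.4509, -0.0017, 0.0452]
tool_rot: [0.043, 0.999, -0.0, -0.0]
ft_force: [0.1, 0.3, -0.3]
grip_width: 0.0001
grasp_force: 0.0
```

step_arm(targets="-1 0 0 -0.002 0 0 0;-1 0 0 -0.002 0 0 0;-1 0 0 -0.002 0 0 0")

```text
clock: 4.45
eef_pos: [0.451, -0.0017, 0.0442]
tool_rot: [0.043, 0.999, -0.0, -0.0]
ft_force: [0.1, 0.3, 0.7]
grip_width: 0.0002
grasp_force: 0.0
```

```bash
python3 - <<'E'
from h import *
b=bot.camera("side")[:,:,::-1]
cv2.imwrite("pics/e.png",cv2.resize(b[170:260,260:360],(666,600),interpolation=3))
E
```

```text
(no output)
```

View pics/e.png

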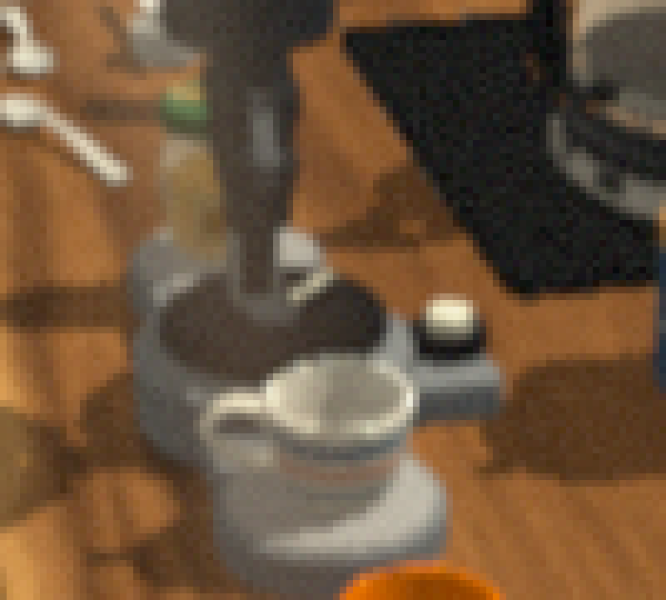

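```bash
python3 - <<'E'
from h import *
def proj(n,P):
    i=bot.camera_info(n);f=200/np.tan(np.radians(i["vertical_fov"]/2));T=i["pose"]
    c=T[:3,:3].T@(np.array(P)-T[:3,3]);return np.array([i["cx"]+f*c[0]/-c[2],i["cy"]-f*c[1]/-c[2]])
crop=lambda p:(p-[260,170])*6.66
for P in((.451,-.0017,.044),(.451,-.0017,.07),(.451,-.0017,.09),(.4655,.0314,.0505),(.4655,-.0206,.0505),(.4655,.0834,.0505),(.4135,.0314,.0505),(.5175,.0314,.0505),(.55,.0305,.0425)):print(P,crop(proj("side",P)))
o=bot.get_obs();print(o["eef_pos"],o["joint_pos"],o["tau"],o["ft_force"])
E
```

```text
(0.451, -0.0017, 0.044) [255.49604717 356.88808575]
(0.451, -0.0017, 0.07) [254.34978052 305.10092265]
(0.451, -0.0017, 0.09) [253.4531045  264.59001088]
(0.4655, 0.0314, 0.0505) [271.24179103 308.38414836]
(0.4655, -0.0206, 0.0505) [296.10208021 359.29392712]
(0.4655, 0.0834, 0.0505) [248.18645859 261.17062381]
(0.4135, 0.0314, 0.0505) [159.49151033 321.07889587]
(0.5175, 0.0314, 0.0505) [380.61605724 295.9593143 ]
(0.55, 0.0305, 0.0425) [448.1222851  304.43431919]
[ 0.45095853 -0.00164456  0.04426732] [-3.64920503e-03  2.80952396e-01 -3.78529672e-01  9.11417315e-01
  3.24709044e-06  8.22052037e-02] [ 6.50158636e-04 -3.46419668e+01  2.07387185e+01  1.07734915e-03
 -1.55767548e-04  3.71508520e-05] [-0.38035216  0.33307257 -0.29053672]
```

```bash
cat >>h.py <<'E'
def proj(n,P):
    i=bot.camera_info(n);f=200/np.tan(np.radians(i["vertical_fov"]/2));T=i["pose"]
    c=T[:3,:3].T@(np.array(P)-T[:3,3]);return np.array([i["cx"]+f*c[0]/-c[2],i["cy"]-f*c[1]/-c[2]])
E
python3 - <<'E'
from h import *
for P in((.151,-.476,.199),(.151,-.476,.212),(.151,-.476,.285),(.151,-.476,.35)):print(P,proj("side",P),proj("top",P))
a=cv2.imread("pics/side0.png")[130:330,90:240];b=bot.camera("side")[:,:,::-1][100:260,240:360]
c=np.zeros((600,800,3),np.uint8);c[:,:400]=cv2.resize(a,(450,600),interpolation=3)[:,:400];c[:533,400:]=cv2.resize(b,(400,533),interpolation=3)
c[:533,400:]=np.clip(c[:533,400:]*1.8,0,255)
cv2.imwrite("pics/f.png",c)
E
```

```text
(0.151, -0.476, 0.199) [172.25080074 293.76524091] [513.28095766 359.21854399]
(0.151, -0.476, 0.212) [170.95380005 287.03716995] [516.1200833  361.05748385]
(0.151, -0.476, 0.285) [163.21431282 246.88929677] [533.64822302 372.41069565]
(0.151, -0.476, 0.35) [155.59569216 207.36840771] [551.94826178 384.26387685]
```

View pics/f.png

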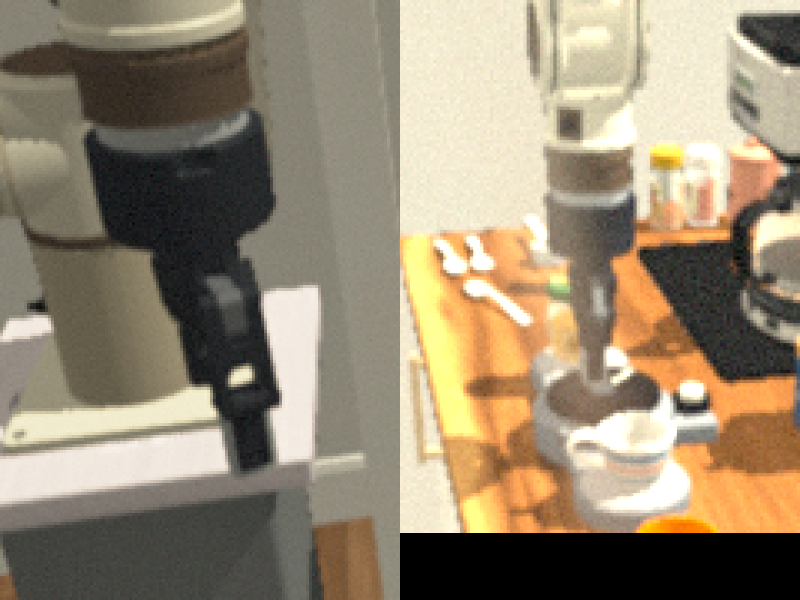

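step_arm(targets="-1 0 0 -0.004 0 0 0;-1 0 0 -0.006 0 0 0;-1 0 0 -0.006 0 0 0;-1 0 0 -0.006 0 0 0")

```text
clock: 4.88
eef_pos: [0.4508, -0.0016, 0.0411]
tool_rot: [0.043, 0.999, 0.0, -0.0]
ft_force: [-0.5, -0.4, -0.3]
grip_width: -0.0004
grasp_force: 0.0
```

```bash
python3 - <<'E'
from h import *
F=[];
for _ in range(4):
    b=bot.camera("side");F.append(bot.get_obs()["ft_force"])
print(np.mean(F,0),bot.get_obs()["eef_pos"],bot.get_obs()["tool_rot"])
a=bot.camera("top")
c=np.zeros((600,800,3),np.uint8);c[:,:400]=cv2.resize(np.clip(b[190:250,275:315,::-1]*1.7,0,255),(400,600),interpolation=3);c[:400,400:]=cv2.resize(a[180:260,270:350,::-1],(400,400),interpolation=3)
cv2.imwrite("pics/g.png",c)
E
```

```text
[ 0.14211389  0.10552342 -0.0850842 ] [ 0.45106438 -0.0016441   0.04134774] [4.29296819e-02 9.99078094e-01 1.50321768e-05 5.86781915e-05]
```

View pics/g.png

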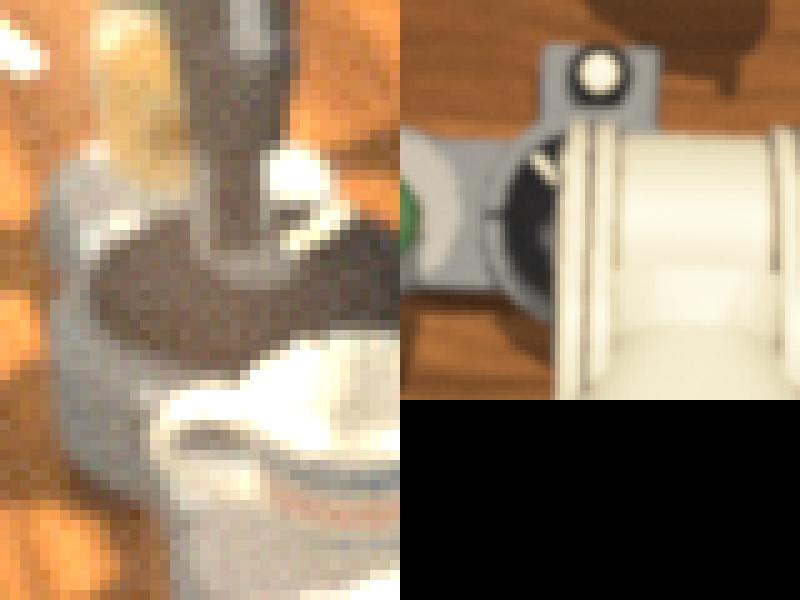

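step_arm(targets="-1 0 0 -0.004 0 0 0;-1 0 0 -0.006 0 0 0;-1 0 0 -0.006 0 0 0")

```text
clock: 5.38
eef_pos: [0.4508, -0.0017, 0.038]
tool_rot: [0.043, 0.999, -0.0, -0.0]
ft_force: [0.1, -0.7, 0.3]
grip_width: 0.0003
grasp_force: 0.0
```

step_arm(targets="-1 0 0 -0.004 0 0 0;-1 0 0 -0.004 0 0 0;-1 0 0 -0.004 0 0 0")

```text
clock: 5.63
eef_pos: [0.4508, -0.0017, 0.0362]
tool_rot: [0.043, 0.999, -0.0, -0.0]
ft_force: [-0.5, 0.6, -0.2]
grip_width: 0.0
grasp_force: 0.0
```

step_arm(targets="-1 0 0 -0.004 0 0 0;-1 0 0 -0.004 0 0 0;-1 0 0 -0.004 0 0 0")

```text
clock: 5.88
eef_pos: [0.4509, -0.0017, 0.0342]
tool_rot: [0.043, 0.999, -0.0, -0.0]
ft_force: [-0.1, -0.2, -0.0]
grip_width: -0.0002
grasp_force: 0.0
```

step_arm(targets="-1 0 0 -0.004 0 0 0;-1 0 0 -0.004 0 0 0;-1 0 0 -0.004 0 0 0")

```text
clock: 6.13
eef_pos: [0.4509, -0.0017, 0.0322]
tool_rot: [0.043, 0.999, -0.0, -0.0]
ft_force: [0.4, 0.1, 0.1]
grip_width: -0.0004
grasp_force: 0.0
```

step_arm(targets="-1 0 0 -0.004 0 0 0;-1 0 0 -0.004 0 0 0;-1 0 0 -0.004 0 0 0")

```text
clock: 6.38
eef_pos: [0.4508, -0.0017, 0.0302]
tool_rot: [0.043, 0.999, -0.0, -0.0]
ft_force: [1.0, -0.3, 0.1]
grip_width: 0.0003
grasp_force: 0.0
```

```bash
python3 - <<'E'
from h import *
b=bot.camera("side");print(bot.get_obs()["eef_pos"],bot.grip_point_offset)
for P in((.451,-.0017,.0505),(.451,-.0017,.06),(.451,-.0017,.03),(.451,.018,.0505),(.451,.0314,.0505)):print(P,(proj("side",P)-[275,190])*10)
cv2.imwrite("pics/g2.png",cv2.resize(np.clip(b[190:250,275:315,::-1]*1.7,0,255),(400,600),interpolation=3))
E
```

```text
[ 0.45092285 -0.00166597  0.03023669] 0.0187
(0.451, -0.0017, 0.0505) [233.20046289 316.56592795]
(0.451, -0.0017, 0.06) [232.57240373 288.19085286]
(0.451, -0.0017, 0.03) [234.5411033  377.13470009]
(0.451, 0.018, 0.0505) [219.76449836 287.56511   ]
(0.451, 0.0314, 0.0505) [210.84511298 268.31308897][ WARN:0@0.540] global loadsave.cpp:1063 imwrite_ Unsupported depth image for selected encoder is fallbacked to CV_8U.
```

View pics/g2.png

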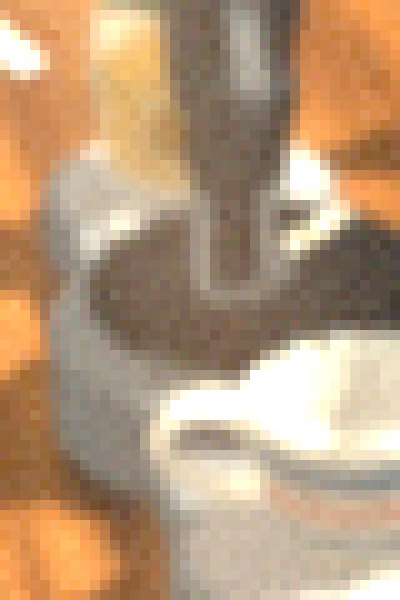

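The tip is at crop (235,298), and it would be at about row 316 or lower on contact. So the real shut tip sits about 27 mm behind the reported TCP and is still above the dial. I'll keep descending by force.

step_arm(targets="-1 0 0 -0.004 0 0 0;-1 0 0 -0.006 0 0 0;-1 0 0 -0.006 0 0 0")

```text
clock: 6.68
eef_pos: [0.4508, -0.0017, 0.027]
tool_rot: [0.043, 0.999, -0.0, -0.0]
ft_force: [0.1, -0.5, -0.5]
grip_width: -0.0002
grasp_force: 0.0
```

step_arm(targets="-1 0 0 -0.004 0 0 0;-1 0 0 -0.004 0 0 0;-1 0 0 -0.004 0 0 0")

```text
clock: 6.93
eef_pos: [0.4509, -0.0017, 0.0251]
tool_rot: [0.043, 0.999, -0.0, -0.0]
ft_force: [-0.2, 0.9, -0.3]
grip_width: -0.0
grasp_force: 0.0
```

step_arm(targets="-1 0 0 -0.002 0 0 0;-1 0 0 -0.002 0 0 0;-1 0 0 -0.002 0 0 0")

```text
clock: 7.18
eef_pos: [0.451, -0.0017, 0.0243]
tool_rot: [0.043, 0.999, -0.0, -0.0]
ft_force: [0.1, 0.3, -0.4]
grip_width: -0.0003
grasp_force: 0.0
```

step_arm(targets="-1 0 0 -0.003 0 0 0;-1 0 0 -0.003 0 0 0;-1 0 0 -0.003 0 0 0")

```text
clock: 7.43
eef_pos: [0.4509, -0.0016, 0.0227]
tool_rot: [0.043, 0.999, -0.0, -0.0]
ft_force: [-0.3, -0.5, -0.6]
grip_width: 0.0001
grasp_force: 0.0
```

step_arm(targets="-1 0 0 -0.003 0 0 0;-1 0 0 -0.003 0 0 0;-1 0 0 -0.003 0 0 0")

```text
clock: 7.68
eef_pos: [0.4509, -0.0016, 0.0212]
tool_rot: [0.043, 0.999, 0.0, -0.0]
ft_force: [-0.3, 0.2, 0.0]
grip_width: -0.0005
grasp_force: 0.0
```

step_arm(targets="-1 0 0 -0.003 0 0 0;-1 0 0 -0.003 0 0 0;-1 0 0 -0.003 0 0 0")

```text
clock: 7.93
eef_pos: [0.4509, -0.0016, 0.0197]
tool_rot: [0.043, 0.999, 0.0, -0.0]
ft_force: [0.0, 0.8, -0.2]
grip_width: 0.0001
grasp_force: 0.0
```

step_arm(targets="-1 0 0 -0.003 0 0 0;-1 0 0 -0.003 0 0 0;-1 0 0 -0.003 0 0 0")

```text
clock: 8.18
eef_pos: [0.4512, -0.0017, 0.0185]
tool_rot: [0.043, 0.999, -0.0, 0.0]
ft_force: [-0.5, 0.4, 2.4]
grip_width: -0.0
grasp_force: 0.9
```

```bash
python3 - <<'E'
from h import *
F=[]
for _ in range(5):
    b=bot.camera("side");F.append(bot.get_obs()["ft_force"])
print(np.mean(F,0),bot.get_obs()["eef_pos"])
# column profile through the finger and dial: brightness along rows, cols 295..303
g=cv2.cvtColor(b,7)
print(g[208:232,290:312])
E
```

```text
[-0.04978942 -0.17502233  1.25570477] [ 0.45116937 -0.00169611  0.01844675]
[[114 116 110  87  69  68  62  64  58  54  58  58  52  74 134 170 172 154
  125 109 104 102]
 [116 114 112  95  75  63  63  66  62  62  58  55  53  74 119 148 149 138
  127 117 107 106]
 [115 110 106  90  76  63  63  61  64  58  63  61  53  58  77  93 110 132
  144 134 108  98]
 [101  88  81  76  70  67  67  64  62  63  59  61  52  55  54  79 120 164
  165 136  97  77]
 [ 80  74  71  72  77  72  68  62  66  57  56  65  64  71  90 113 160 174
  139  93  68  55]
 [ 70  66  67  70  83  84  67  65  65  59  63  76  78 109 146 144 149 124
   84  52  43  41]
 [ 67  65  65  70  79  93  78  67  63  60  64  81  90 127 160 132  97  72
   54  49  46  47]
 [ 64  68  69  70  76  88  79  66  61  61  66  83  86 104 110  83  57  51
   47  53  50  41]
 [ 66  66  66  62  74  93  79  64  56  63  68  83  92  86  76  64  49  51
   50  52  45  45]
 [ 66  70  67  68  74  96  78  67  63  55  68  87  91  86  73  57  50  49
   52  49  49  45]
 [ 66  64  68  69  81  94  76  64  61  61  62  81  83  73  59  57  55  52
   53  48  52  51]
 
[... 508 characters left out ...]
0  66  72  91 125 153 140 130
  146 147 139 133]
 [ 70  63  64  59  60  58  59  58  62  58  66  92 119 143 168 191 179 159
  151 147 138 132]
 [ 83  78  72  71  69  65  62  58  65  67 116 154 171 178 182 182 172 159
  153 141 129 126]
 [ 86  88  88  87  81  85  86  80  79 113 185 212 195 191 185 172 166 162
  158 141 132 128]
 [ 85  97 101 107 123 137 138 130 122 157 228 222 198 188 184 175 166 162
  148 138 125 126]
 [104 114 135 162 179 197 198 195 189 187 225 225 205 190 179 173 164 158
  145 132 123 123]
 [108 135 176 201 209 215 221 224 222 199 219 220 200 185 177 171 160 153
  137 125 123 122]
 [110 143 176 180 172 172 173 187 190 174 195 203 198 189 181 170 164 156
  133 123 122 128]]
```

Contact: Fz is about 1.3–2.4 N at reported z 0.0185, and the tip is at pixel (298,223), where it should be on the dial. Now I'll press about 3 mm further.

step_arm(targets="-1 0 0 -0.003 0 0 0;-1 0 0 -0.006 0 0 0;-1 0 0 -0.006 0 0 0;-1 0 0 -0.006 0 0 0")

```text
clock: 8.77
eef_pos: [0.4513, -0.0018, 0.0156]
tool_rot: [0.043, 0.999, -0.0, 0.0]
ft_force: [-0.7, 0.1, 5.9]
grip_width: 0.0001
grasp_force: 2.9
```

```bash
python3 - <<'E'
from h import *
F=[]
for _ in range(5):
    b=bot.camera("side");F.append(bot.get_obs()["ft_force"])
o=bot.get_obs();p=o["eef_pos"];print(np.mean(F,0),p)
c=np.array([.4655,.0314]);r=p[:2]-c;print("radius",np.hypot(*r),"ang",np.arctan2(r[1],r[0]))
def arc(r,tot,n):
    for k in range(1,n+1):
        a=-tot*k/n;R=np.array([[np.cos(a),-np.sin(a)],[np.sin(a),np.cos(a)]])
        d=(R@r-r)/.5;print("-1 %.4f %.4f 0 0 0 %.2f"%(d[0],d[1],a/(np.pi/4)),end=";")
    print();return R@r
for s in range(3): r=arc(r,np.pi/4,10)
E
```

```text
[-0.67819979 -0.94653744  5.79476624] [ 0.4513111  -0.00177912  0.0156373 ]
radius 0.03608571862225799 ang -1.9749055785509013
-1 -0.0051 0.0024 0 0 0 -0.10;-1 -0.0100 0.0053 0 0 0 -0.20;-1 -0.0147 0.0085 0 0 0 -0.30;-1 -0.0191 0.0120 0 0 0 -0.40;-1 -0.0232 0.0159 0 0 0 -0.50;-1 -0.0270 0.0201 0 0 0 -0.60;-1 -0.0305 0.0246 0 0 0 -0.70;-1 -0.0336 0.0294 0 0 0 -0.80;-1 -0.0363 0.0343 0 0 0 -0.90;-1 -0.0386 0.0395 0 0 0 -1.00;
-1 -0.0019 0.0053 0 0 0 -0.10;-1 -0.0034 0.0108 0 0 0 -0.20;-1 -0.0044 0.0164 0 0 0 -0.30;-1 -0.0050 0.0220 0 0 0 -0.40;-1 -0.0052 0.0277 0 0 0 -0.50;-1 -0.0049 0.0333 0 0 0 -0.60;-1 -0.0042 0.0390 0 0 0 -0.70;-1 -0.0030 0.0445 0 0 0 -0.80;-1 -0.0014 0.0499 0 0 0 -0.90;-1 0.0006 0.0552 0 0 0 -1.00;
-1 0.0024 0.0051 0 0 0 -0.10;-1 0.0053 0.0100 0 0 0 -0.20;-1 0.0085 0.0147 0 0 0 -0.30;-1 0.0120 0.0191 0 0 0 -0.40;-1 0.0159 0.0232 0 0 0 -0.50;-1 0.0201 0.0270 0 0 0 -0.60;-1 0.0246 0.0305 0 0 0 -0.70;-1 0.0294 0.0336 0 0 0 -0.80;-1 0.0343 0.0363 0 0 0 -0.90;-1 0.0395 0.0386 0 0 0 -1.00;
```

step_arm(targets="-1 -0.005 0.0024 -0.001 0 0 -0.1;-1 -0.01 0.0053 -0.001 0 0 -0.2;-1 -0.0147 0.0085 -0.001 0 0 -0.3;-1 -0.0191 0.012 -0.001 0 0 -0.4;-1 -0.0232 0.0159 -0.001 0 0 -0.5;-1 -0.027 0.02 -0.001 0 0 -0.6;-1 -0.0305 0.0246 -0.001 0 0 -0.7;-1 -0.0336 0.0294 -0.001 0 0 -0.8;-1 -0.0363 0.0343 -0.001 0 0 -0.9;-1 -0.0386 0.0395 -0.001 0 0 -1")

```text
clock: 9.85
eef_pos: [0.4318, 0.0181, 0.0152]
tool_rot: [0.424, 0.906, 0.0, 0.0]
ft_force: [-1.7, -0.6, 6.4]
grip_width: 0.0001
grasp_force: 3.2
```

```bash
cat >ptr.py <<'E'
from h import *
b=bot.camera("side");o=bot.get_obs();print(o["eef_pos"],o["ft_force"],o["joint_pos"])
g=cv2.cvtColor(b,7).astype(float);c=np.array([.4655,.0314])
L=[]
for a in np.arange(-180,180,7.5):
    v=[]
    for da in(-2,0,2):
      for r in(.024,.03,.036,.042):
        P=[c[0]+r*np.cos(np.radians(a+da)-.015),c[1]+r*np.sin(np.radians(a+da)-.015),.048]
        u=proj("side",P);v.append(cv2.getRectSubPix(g.astype(np.float32),(1,1),tuple(map(float,u)))[0,0])
    L.append((round(np.mean(v)),round(float(a))))
print(sorted(L)[::-1][:12])
E
python3 ptr.py
```

```text
[0.4316731  0.01848421 0.01517272] [-1.4422734  -0.27236353  6.54052634] [ 4.26854330e-02  2.88840279e-01 -4.63054204e-01  8.18408783e-01
  1.39533854e-04  9.20525859e-01]
[(127, 0), (118, 8), (109, -8), (103, 128), (100, 120), (99, 135), (96, 15), (96, -158), (94, 142), (94, -150), (90, -165), (88, 150)]
```

The pointer now reads about 0°, so the dial follows the finger. I'll do the next two arcs.

step_arm(targets="-1 -0.0019 0.0053 0 0 0 -0.1;-1 -0.0034 0.0108 0 0 0 -0.2;-1 -0.0044 0.0164 0 0 0 -0.3;-1 -0.005 0.022 0 0 0 -0.4;-1 -0.0052 0.0277 0 0 0 -0.5;-1 -0.0049 0.0333 0 0 0 -0.6;-1 -0.0042 0.039 0 0 0 -0.7;-1 -0.003 0.0445 0 0 0 -0.8;-1 -0.0014 0.05 0 0 0 -0.9;-1 0.0006 0.0552 0 0 0 -1")

```text
clock: 10.73
eef_pos: [0.4315, 0.0463, 0.015]
tool_rot: [0.738, 0.675, 0.0, -0.001]
ft_force: [-2.7, 1.6, 6.5]
grip_width: -0.0
grasp_force: 3.3
```

step_arm(targets="-1 0.0024 0.0051 0 0 0 -0.1;-1 0.0053 0.01 0 0 0 -0.2;-1 0.0085 0.0147 0 0 0 -0.3;-1 0.012 0.0191 0 0 0 -0.4;-1 0.0159 0.0232 0 0 0 -0.5;-1 0.02 0.027 0 0 0 -0.6;-1 0.0246 0.0305 0 0 0 -0.7;-1 0.0294 0.0336 0 0 0 -0.8;-1 0.0343 0.0363 0 0 0 -0.9;-1 0.0395 0.0386 0 0 0 -1")

```text
clock: 11.57
eef_pos: [0.4518, 0.0666, 0.0152]
tool_rot: [0.94, 0.341, 0.001, -0.001]
ft_force: [-1.8, 2.7, 5.2]
grip_width: -0.0
grasp_force: 3.2
```

```bash
python3 ptr.py
```

```text
[0.45253465 0.06670458 0.01529035] [-0.38129693  3.03344545  6.52702573] [ 0.14409036  0.33015834 -0.40023786  0.83901841  0.00307849  2.59199809]
[(167, -90), (137, -82), (101, -98), (81, 120), (78, 112), (76, 128), (76, -75), (71, 105), (70, 135), (69, 98), (67, 82), (67, 75)]
```

step_arm(targets="-1 0 0 0.02 0 0 0;-1 0 0 0.06 0 0 0;-1 0 0 0.1 0 0 0;-1 0 0 0.1 0 0 0;-1 0 0 0.1 0 0 0")

```text
clock: 12.03
eef_pos: [0.4526, 0.0652, 0.0653]
tool_rot: [0.939, 0.343, 0.001, 0.0]
ft_force: [-0.4, 0.3, 0.2]
grip_width: 0.0001
grasp_force: 0.0
```

```bash
python3 ptr.py; python3 - <<'E'
from h import *
b=bot.camera("side")[:,:,::-1];a=bot.camera("top")[:,:,::-1]
c=np.zeros((600,800,3),np.uint8);c[:,:400]=cv2.resize(b[180:255,275:325],(400,600),interpolation=3);c[:400,400:]=cv2.resize(a[180:260,290:370],(400,400),interpolation=3)
cv2.imwrite("pics/i.png",c)
E
```

```text
[0.45156229 0.06505091 0.06442321] [-0.40454691 -0.1131987  -0.3552366 ] [ 1.42973852e-01  2.65362050e-01 -3.37729844e-01  9.67790189e-01
  1.35028585e-04  2.58499472e+00]
[(173, -90), (142, -82), (99, -98), (79, -75), (68, 98), (67, 158), (67, 150), (67, 142), (67, 120), (67, 112), (67, 105), (66, 165)]
```

View pics/i.png

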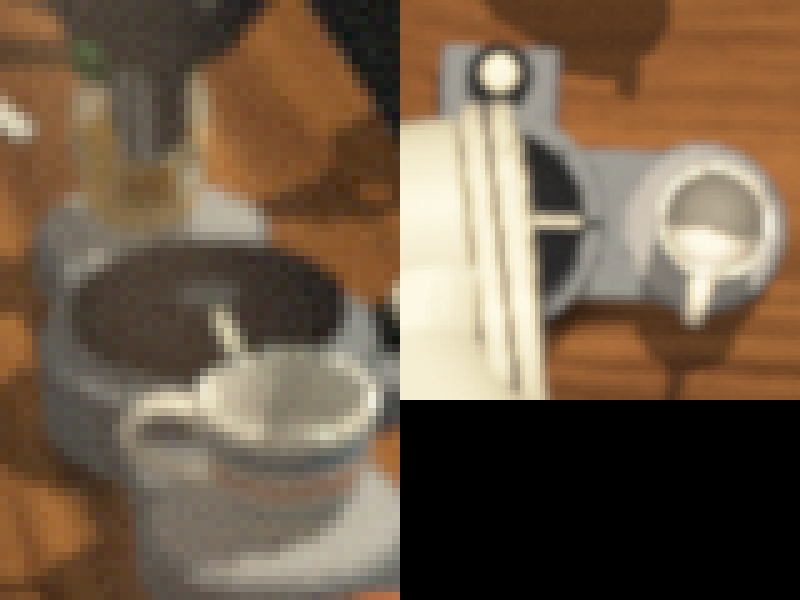

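The pointer, at top crop (530–590,222), lines up with the right long mark, and the cup hasn't moved. Next I'll move over the button.

step_arm(targets="-1 0.05 -0.018 0 0 0 0;-1 0.1 -0.036 0 0 0 0;-1 0.15 -0.054 0 0 0 0;-1 0.196 -0.07 0 0 0 0;-1 0.196 -0.07 0 0 0 0;-1 0.196 -0.07 0 0 0 0")

```text
clock: 12.68
eef_pos: [0.5495, 0.0295, 0.0631]
tool_rot: [0.94, 0.342, -0.001, -0.0]
ft_force: [0.2, 0.0, 0.2]
grip_width: 0.0003
grasp_force: 0.0
```

step_arm(targets="-1 0 0 -0.04 0 0 0;-1 0 0 -0.08 0 0 0;-1 0 0 -0.1 0 0 0;-1 0 0 -0.1 0 0 0;-1 0 0 -0.1 0 0 0")

```text
clock: 13.1
eef_pos: [0.5483, 0.0302, 0.0142]
tool_rot: [0.939, 0.343, -0.001, -0.0]
ft_force: [0.2, -0.2, -0.2]
grip_width: -0.0001
grasp_force: 0.0
```

step_arm(targets="-1 0.001 0 -0.004 0 0 0;-1 0.001 0 -0.008 0 0 0;-1 0.001 0 -0.01 0 0 0;-1 0.001 0 -0.01 0 0 0")

```text
clock: 13.43
eef_pos: [0.5509, 0.0301, 0.0104]
tool_rot: [0.939, 0.343, 0.001, 0.0]
ft_force: [0.9, 1.3, 0.6]
grip_width: 0.0002
grasp_force: 0.5
```

step_arm(targets="-1 0 0 -0.004 0 0 0;-1 0 0 -0.006 0 0 0;-1 0 0 -0.006 0 0 0")

```text
clock: 13.68
eef_pos: [0.5509, 0.0301, 0.0072]
tool_rot: [0.939, 0.343, 0.001, 0.0]
ft_force: [0.9, 0.8, 2.4]
grip_width: -0.0003
grasp_force: 1.4
```

step_arm(targets="-1 0 0 -0.002 0 0 0;-1 0 0 -0.004 0 0 0;-1 0 0 -0.004 0 0 0;-1 0 0 -0.004 0 0 0")

```text
clock: 14.02
eef_pos: [0.551, 0.0301, 0.0056]
tool_rot: [0.939, 0.343, 0.001, 0.0]
ft_force: [-0.5, -0.2, 5.6]
grip_width: -0.0002
grasp_force: 3.0
```

step_arm(targets="-1 0 0 -0.002 0 0 0;-1 0 0 -0.002 0 0 0;-1 0 0 -0.002 0 0 0")

```text
clock: 14.27
eef_pos: [0.551, 0.0301, 0.0055]
tool_rot: [0.939, 0.343, 0.001, 0.0]
ft_force: [-2.8, 0.3, 11.1]
grip_width: -0.0005
grasp_force: 5.7
```

The button has bottomed: the force jumped to 11 N with no further travel. Now I'll release it and move clear.

step_arm(targets="-1 0 0 0.02 0 0 0;-1 0 0 0.06 0 0 0;-1 0 0 0.13 0 0 0;-1 0 0 0.2 0 0 0;-1 0 0 0.27 0 0 0;-1 0 0 0.3 0 0 0;-1 0 0 0.3 0 0 0;-1 0 0 0.3 0 0 0")

```text
clock: 14.93
eef_pos: [0.5505, 0.0299, 0.1544]
tool_rot: [0.939, 0.343, 0.001, 0.0]
ft_force: [0.5, -0.1, -0.0]
grip_width: 0.0002
grasp_force: 0.0
```

step_arm(targets="-1 -0.05 -0.06 0 0 0 0;-1 -0.1 -0.12 0 0 0 0;-1 -0.15 -0.18 0 0 0 0;-1 -0.2 -0.24 0 0 0 0;-1 -0.25 -0.3 0 0 0 0;-1 -0.3 -0.36 0 0 0 0;-1 -0.35 -0.42 0 0 0 0;-1 -0.4 -0.48 0 0 0 0;-1 -0.4 -0.48 0 0 0 0;-1 -0.4 -0.48 0 0 0 0")

```text
clock: 15.77
eef_pos: [0.3475, -0.2106, 0.152]
tool_rot: [0.94, 0.34, -0.001, -0.002]
ft_force: [0.9, 0.0, 0.1]
grip_width: 0.0003
grasp_force: 0.0
```

```bash
python3 ptr.py; python3 - <<'E'
from h import *
a=bot.camera("top")[:,:,::-1];o=cv2.imread("pics/top0.png")
for nm,r in(("honey",(250,205,280,240)),("cup",(335,208,368,245)),("btn",(298,185,322,203)),("rest L",(100,190,220,260)),("sugar",(300,130,340,165)),("right",(375,200,470,260))):
    x0,y0,x1,y1=r;print(nm,np.abs(a[y0:y1,x0:x1].astype(float)-o[y0:y1,x0:x1]).mean().round(1))
E
```

```text
[ 0.34871837 -0.2097833   0.15225999] [0.76187759 0.44070646 0.24450481] [-5.41997532e-01  8.93511641e-02 -3.04674545e-01  1.18029604e+00
  5.02592404e-04  1.90271544e+00]
[(173, -90), (141, -82), (100, -98), (81, -75), (67, 135), (66, 128), (66, 120), (66, -135), (66, -158), (65, 142), (65, 112), (65, 105)]
honey 1.4
cup 1.4
btn 1.2
rest L 1.3
sugar 1.3
right 1.4
```

The pointer is still at -90°, the button is up, and nothing else in the scene has changed. I'm handing the job in.

```bash
python3 -c "
from workcell import bot
print(bot.job_done())"
```

```text
the job is handed in; nothing more can be done
None
```

I turned the dial to the long mark beside the right plate, where the espresso cup stands, pressed the start button fully down and let it go. The pictures show the cup, honey jar and other things where they stood, and I handed the job in at about 16 s; no verdict came back.

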